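# Load the test blade and lock it

### The arm

A 6-joint arm with a two-finger parallel gripper is mounted at the origin on the work surface. World frame = base frame: x ahead of the robot, y to its left, z up, the work surface at z = 0. Lengths are in m, angles in degrees, forces in N, time in s.
With the tool pointing down it reaches from about 0.4 to 0.825 m from the base axis. Payload 7 kg.
Tool frame: the origin (TCP) lies at the very end of the fingers, on their centre line; the grasp point (between the pads) lies 19 mm behind it (ctrl.grip_depth is the distance from the TCP to the grasp point, in m); z points along the fingers, y is the line along which they close (so a half turn about z gives the same grasp; the last joint's range is limited). The gripper opens to 88 mm and grips with 3 to 60 N. Pads are 19 mm wide; open, the fingers measure 130 mm over their backs; the gripper's body (78 mm by 193 mm) begins 47 mm behind the grasp point.
Start: joints at [90.648, 20.546, 0.682, 0, -70.136, -16.507], TCP at [0.184, 0.649, 0.227] pointing down, gripper open.
Joint ranges: [-176.03, 176.03], [-82.01, 121.73], [-58.28, 71.71], [-173.87, 95.51], [-174.79, -0.11], [-173.66, 173.66]. Speed limits (degrees/s): [136.94, 136.94, 172.46, 180, 180, 180].

### API

Orientations are given as [roll, pitch, yaw] about the fixed x, y, z axes, in that order (R = Rz(yaw) Ry(pitch) Rx(roll)).
In Python, from plant import get_obs, eyes, ctrl, spotter gives the robot as it stands.
- The arm moves only by the shell command python3 -m crank 'ROWS'. ROWS is JSON, one flat list of numbers, 7 for each row, row after row: the turn, a rotation vector about the tool's x, y, z in rad, then the shift along the tool's x, y, z in mm, then the opening, from 0 (shut) to 1 (fully open). A call has 1 to 5 rows; each row shifts and turns the commanded pose from where the row before left it, along the tool's axes as they then stand; what a row does not reach is not made up. A row lasts 1/8 s, in which the tool goes at most 62.5 mm and 10.7 degrees, less where a joint would pass 70% of its speed; a pose out of reach is approached as far as the arm can. A call is refused whole if a number of a shift passes 62.5 or a number of a turn 0.188, either way. A call with a gripper value outside its range is refused whole. The fingers move at their own pace and stop on an object; the grip force is fixed at half the most. Time passes only in rows, so rows that do not move let the fingers close. It gives the time, the measured TCP pose, the force, the opening and the grip force at its end, in the units of the state.
- get_obs(): the state, without advancing time (a new reading comes with each control period).
- eyes.snapshot(name): name is "side" or "top"; returns the picture (400x640x3 uint8, blue, green, red); there is no depth.
- eyes.camera_model(name): a dict with "fx", "fy", "cx", "cy" (pixels), "D" ([k1, k2, p1, p2, k3] as OpenCV has them; the pictures are not rectified), "extrinsics" (4x4, takes a point from camera to world coordinates). Camera axes: x right, y down, z forward; pixel columns grow to the right and rows downward; lengths in m; the calibration is good to about 2 mm. A picture is of the moment at which its call begins. camera_model takes no time and is no camera call.
- ctrl.close_job(): hands the job in; it is judged then, once.
Trained networks look in the newest picture that a camera, given by its name, has taken for a name from the list of things; names that differ only in an ending like _2 or _b are one class to them, and where a whole thing is asked for, a point or a joint stands for the part that bears it (a point fixed in the world has none). Each returns a list of dicts, best first, with "p" (0 to 1); they miss things now and then, are a little off and sometimes report something else, mostly with a low value. They report only what shows in the picture. A call takes as long as a camera call.
- spotter.outline_of(camera, target): "region" (400x640 bool, what is visible of it) and "rect" ([left, top, width, height] in pixels, round what is visible of it).
- spotter.place_of(camera, target): "location" ([column, row] in pixels: a listed point, or the origin of a listed thing).
The state is a dict: "clock": time; "joint_pos": joint angles; "qvel": joint speeds; "tau": joint torques, N m; "tool_pos": TCP position; "orientation": TCP orientation; "force": force on the tool from outside, world axes, zero at the start; "moment": the same for the moment, N m; "opening": finger opening in m; "gripper_force": force on a finger pad.
Only numpy, scipy, OpenCV 4.12 (cv2) and the standard library are available. Lean on these libraries where they do the work, as an engineer would, in place of code of your own. Each camera call takes 0.05 s, during which the arm holds its last target. There are 200 camera calls.

### The job

Swing the red cam lever of the test fixture open, slide the blue-handled test blade, plate first and lying flat, fully home into the fixture's slot, then swing the lever fully closed again so that its cam locks the blade in, and let go. Leave the yellow-handled blade, the bottle, the jar and the black housings where they are.

Things in the scene. Friction and masses are not known exactly. Their poses are not given: they have to be found in the camera images.
- fixture: low aluminium fixture fixed to the bench, with a horizontal slot under a clear roof (top at 41 mm). Origin on the bench under the slot; +x = way the blade slides in, mouth looks to -x. Base plate x -68 to +48, y -73 to +53, 20 mm thick: it is the slot floor and an open sill before the mouth. Slot x -25 to +38, 61 mm wide, 10.5 high; green guides flare to 76 mm at x -42, clear lip flares up
- slot_end (a point): middle of the slot's closed end on the slot floor (fixture x +38, y 0, z 20 mm); axes as the fixture. The blade's tip edge meets it when home; 12 mm of plate and the whole handle then stand outside the roof
- slot_mouth (a point): middle of the slot's mouth on the slot floor (fixture x = -25, y = 0, z = 20 mm); axes as the fixture
- lever (a joint): red cam lever beside the mouth (fixture -y side), rad, about a vertical axis: 0 = fully closed (steel cam lobe reaches 34 mm over the sill behind the plate and blocks the mouth), grows counter-clockwise from above to 2.0 = fully open (lobe clear from 1.5 on). Stays where left; about 1 N at the post moves it. Starts at 0 to 0.5
- lever_pivot (a point): on the lever's vertical axis, 20 mm above the bench (fixture x = -49, y = -52 mm); axes as the fixture. Dark hub 22 mm across; the cam lobe is 2 to 9 mm above this point, 16 mm wide; closed, its face is 3.5 mm behind a home plate
- lever_grip (a point): on the lever's upright red post (16 mm diameter, 52 to 97 mm above the bench), at 80 mm height, 75 mm from the axis. A flat red arm, 48 to 56 mm above the bench, joins it to the hub; from above the arm points at -110 deg from the fixture's +x when closed, +5 deg (over the fixture's side) when fully open
- blue_blade: the blade to load: flat test blade on the bench, 170 mm long: steel plate 75 x 56 x 6 mm with copper strips (x +10 to +85), then a blue handle bar 95 long x 20 wide x 34 mm tall (x -85 to +10), undersides level. Origin: middle of the overall length, on the underside; +x from handle to plate tip, +z up. About 0.2 kg
- blue_blade_tip (a point): middle of the blue blade's tip edge, on the underside (blade x = +85 mm); axes as the blade
- blue_blade_grip (a point): grasp point on the blue handle, 26 mm above the blade's underside, 45 mm behind its origin; pinch across y (20 mm)
- yellow_blade: bystander, not to be moved: flat test blade on the bench, 170 mm long: steel plate 75 x 56 x 6 mm with copper strips (x +10 to +85), then a yellow handle bar 95 long x 20 wide x 34 mm tall (x -85 to +10), undersides level. Origin: middle of the overall length, on the underside; +x from handle to plate tip, +z up. About 0.2 kg
- housing_a: bystander: black moulded open housing 100 x 60 x 34 mm, origin at the centre of its underside
- housing_b: bystander: a second such black housing, behind the fixture, beside the lever
- bottle: bystander: closed white bottle with red cap, 56 mm diameter, 150 mm tall, upright; origin at the centre of its underside
- jar: bystander: closed amber jar with white lid, 60 mm diameter, 90 mm tall; origin at the centre of its underside
- driver_stand: bystander, fixed: grey block 100 (x) x 40 x 24 mm with four upright black-handled drivers, 105 mm tall in all; origin at the centre of its underside
- parts_bin: bystander, fixed: clear divided bin 140 x 110 x 80 mm, origin at the centre of its underside

How it is judged (in metres and radians):
On the way, in this order (a step that is already met when the one before it is completed fails the run):
1. the lever is swung open (value of joint lever above 1.4 rad), for 0.1 s.
2. the blue blade's plate is fully home in the slot (x of blue_blade_tip in the frame of slot_end between -0.007 and 0.004 m and y of blue_blade_tip in the frame of slot_end between -0.006 and 0.006 m and z of blue_blade_tip in the frame of slot_end between -0.004 and 0.006 m and angle between the x axis of blue_blade and the x axis of fixture, either way round below 0.12 rad and angle between blue_blade's own z axis and vertical below 0.1 rad), for 0.2 s.
At the end, for the whole second after the job is handed in: Blue blade let go at rest in the slot: tip within 7 mm of the closed end, 6 mm of its middle, flat (6 mm, 0.1 rad) and in line (0.12 rad); lever within 0.15 rad of closed and still; yellow blade, bottle, jar and both housings within 25 mm of their starts (all of step 2 and value of joint lever below 0.15 rad and linear speed of blue_blade below 0.01 m/s and velocity of joint lever below 0.05 rad/s and distance of each of yellow_blade, housing_a, housing_b, bottle, jar from where it was at the start of the episode below 0.025 m); the robot touches nothing.
It fails at once if the yellow-handled blade is shifted by more than 25 mm (distance of yellow_blade from where it was at the start of the episode above 0.025 m).
It fails at once if a black housing is shifted by more than 25 mm (distance of housing_a from where it was at the start of the episode above 0.025 m).
It fails at once if a black housing is shifted by more than 25 mm (distance of housing_b from where it was at the start of the episode above 0.025 m).
It fails at once if the bottle is shifted by more than 25 mm (distance of bottle from where it was at the start of the episode above 0.025 m).
It fails at once if the jar is shifted by more than 25 mm (distance of jar from where it was at the start of the episode above 0.025 m).
It also fails if it takes over 72 s, if anything falls off the work surface, if the arm or the gripper's body presses on something with over 40 N, if the wrist force passes 120 N, or if a joint passes its speed limit or range.

## Working session

There is one attempt and no reset: what is moved stays moved. The work goes in short steps, Python scripts to look and compute and a shell command to move; the robot and the scene stay as the last step left them, time stands still between calls to the robot, and variables do not carry over. Pictures are saved under pics/ and viewed, at most 10 in all, crops included, and the job is handed in when it is done.

```bash
ls; mkdir -p pics; cat > h.py <<'E'
import numpy as np, cv2
from plant import get_obs, eyes, ctrl, spotter
def cam(n):
    m=eyes.camera_model(n);K=np.array([[m['fx'],0,m['cx']],[0,m['fy'],m['cy']],[0,0,1.]])
    return K,np.array(m['D'],float),np.array(m['extrinsics'],float)
def back(n,uv,z):
    K,D,T=cam(n);p=cv2.undistortPoints(np.array([[uv]],float),K,D)[0,0]
    d=T[:3,:3]@[p[0],p[1],1];o=T[:3,3];return o+d*(z-o[2])/d[2]
def proj(n,X):
    K,D,T=cam(n);R=T[:3,:3].T
    return cv2.projectPoints(np.atleast_2d(np.array(X,float)),cv2.Rodrigues(R)[0],-R@T[:3,3],K,D)[0][:,0]
E
python3 - <<'E'
from h import *
for n in ['top','side']:
    im=eyes.snapshot(n);cv2.imwrite(f'pics/{n}0.png',im);print(n,cam(n)[2].round(3).tolist())
zs=dict(fixture=0,slot_end=.02,slot_mouth=.02,lever_pivot=.02,lever_grip=.08,blue_blade=0,blue_blade_tip=0,blue_blade_grip=.026,yellow_blade=0,housing_a=0,bottle=0,jar=0,driver_stand=0,parts_bin=0)
for n in ['top','side']:
  for t,z in zs.items():
    for r in spotter.place_of(n,t)[:2]: print(n,t,round(r['p'],2),np.round(r['location'],1),back(n,r['location'],z).round(4))
print(get_obs())
E
```

```text
pics
top [[0.053, -0.974, 0.218, 0.26], [-0.999, -0.053, 0.007, -0.001], [0.005, -0.218, -0.976, 1.347], [0.0, 0.0, 0.0, 1.0]]
side [[0.941, -0.185, 0.282, 0.213], [-0.338, -0.53, 0.778, -0.938], [0.006, -0.827, -0.562, 0.763], [0.0, 0.0, 0.0, 1.0]]
top fixture 0.86 [257.  215.3] [0.4914 0.2172 0.    ]
top slot_end 0.94 [246.5 209.3] [0.507  0.2522 0.02  ]
top slot_mouth 0.86 [266.1 214.4] [0.4928 0.1828 0.02  ]
top slot_mouth 0.45 [244.5 210.8] [0.5013 0.2587 0.02  ]
top lever_pivot 0.75 [274.9 199.7] [0.5463 0.1564 0.02  ]
top lever_pivot 0.31 [449.2 192.9] [ 0.604  -0.4543  0.02  ]
top lever_grip 0.75 [274.3 174.4] [0.6203 0.158  0.08  ]
top blue_blade 0.83 [360.9 229.9] [ 0.4595 -0.1477  0.    ]
top blue_blade 0.59 [310.3 155.6] [0.7208 0.0434 0.    ]
top blue_blade_tip 0.63 [341.4 228.6] [ 0.4605 -0.0798  0.    ]
top blue_blade_tip 0.43 [360.8 230.2] [ 0.4585 -0.1474  0.    ]
top blue_blade_grip 0.74 [379.9 232.2] [ 0.4512 -0.21    0.026 ]
top yellow_blade 0.62 [397.5 188.8] [ 0.614  -0.2742  0.    ]
top housing_a 0.93 [311.6 154.1] [0.7267 0.039  0.    ]
top housing_a 0.92 [432
[... 1465 characters left out ...]
. ] [0.6511 0.4111 0.    ]
{'clock': 1.5, 'joint_pos': array([ 9.06474584e+01,  2.05455586e+01,  6.82495966e-01,  2.98599442e-04,
       -7.01344509e+01, -1.65079730e+01]), 'qvel': array([-0.00046566, -0.00037867,  0.05343651,  0.00734462,  0.01481157,
        0.06201386]), 'tau': array([ 4.46404147e-04, -5.82380533e+01,  2.93286431e+01,  7.00211361e+00,
        1.23171124e-02, -3.12505733e-05]), 'tool_pos': array([0.18447657, 0.64929477, 0.22657533]), 'orientation': array([-1.79997536e+02,  4.37276044e-04, -1.58604132e+01]), 'force': array([-0.77729161,  0.37449737,  0.65791626]), 'moment': array([ 0.03028418,  0.04732935, -0.00371774]), 'gripper_force': 0.0, 'opening': 0.08741280457999233}
```

```bash
python3 - <<'E'
from h import *
a=cv2.imread('pics/top0.png')[130:290,190:480];b=cv2.imread('pics/side0.png')[140:300,220:400]
cv2.imwrite('pics/c1.png',cv2.resize(a,(797,440),interpolation=cv2.INTER_CUBIC))
cv2.imwrite('pics/c2.png',cv2.resize(b,(675,600),interpolation=cv2.INTER_CUBIC))
E
```

```text
(no output)
```

View pics/c1.png

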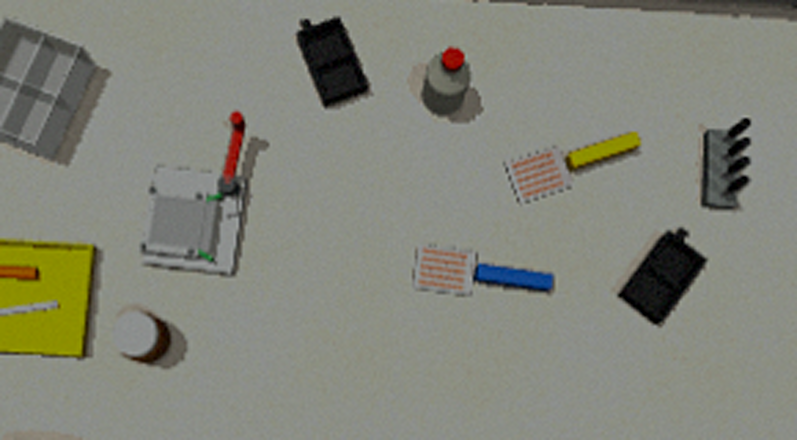

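View pics/c2.png

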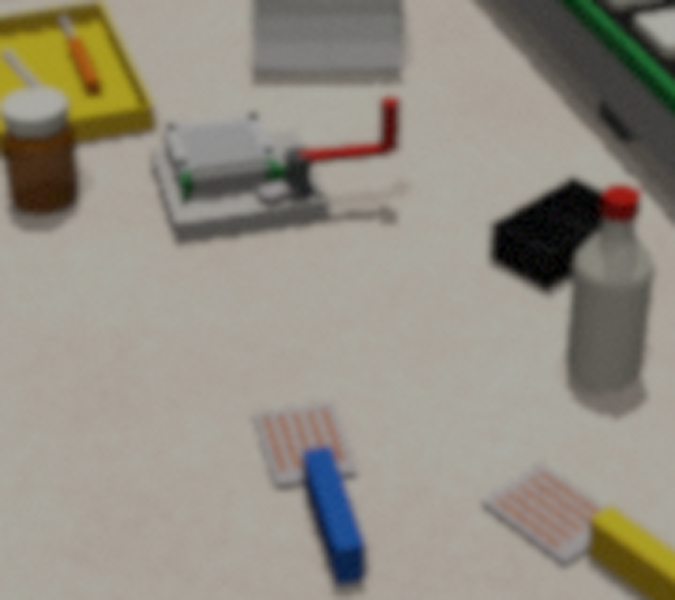

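```bash
python3 - <<'E'
from h import *
a=cv2.imread('pics/top0.png')[165:235,235:285];b=cv2.imread('pics/side0.png')[160:210,255:335]
def g(im,s,u0,v0):
    o=cv2.resize(im,None,fx=s,fy=s,interpolation=cv2.INTER_CUBIC);o=np.clip(o*1.3,0,255).astype(np.uint8)
    for k in range(0,im.shape[1],10):cv2.putText(o,str(u0+k),(k*s,10),0,.35,(0,0,255));o[:6,k*s]=0;o[::8,k*s]=(255,0,255)
    for k in range(0,im.shape[0],10):cv2.putText(o,str(v0+k),(0,k*s+10),0,.35,(0,0,255));o[k*s,::8]=(255,0,255)
    return o
cv2.imwrite('pics/z1.png',g(a,8,235,165));cv2.imwrite('pics/z2.png',g(b,10,255,160))
for n in ['top','side']:
    im=cv2.imread(f'pics/{n}0.png').astype(int)
    m=(im[...,2]>im[...,1]+60)&(im[...,2]>im[...,0]+60);v,u=np.nonzero(m);k=(u>265)&(u<335)&(v>160)&(v<210)
    print(n,sorted(zip(v[k],u[k])))
E
```

```text
top [(np.int64(171), np.int64(274)), (np.int64(171), np.int64(275)), (np.int64(171), np.int64(276)), (np.int64(171), np.int64(277)), (np.int64(172), np.int64(274)), (np.int64(172), np.int64(275)), (np.int64(172), np.int64(276)), (np.int64(172), np.int64(277)), (np.int64(173), np.int64(274)), (np.int64(173), np.int64(275)), (np.int64(173), np.int64(276)), (np.int64(173), np.int64(277)), (np.int64(174), np.int64(275)), (np.int64(174), np.int64(276)), (np.int64(174), np.int64(277)), (np.int64(177), np.int64(275)), (np.int64(177), np.int64(276)), (np.int64(178), np.int64(275)), (np.int64(178), np.int64(276)), (np.int64(178), np.int64(277)), (np.int64(179), np.int64(274)), (np.int64(179), np.int64(275)), (np.int64(179), np.int64(276)), (np.int64(179), np.int64(277)), (np.int64(180), np.int64(274)), (np.int64(180), np.int64(275)), (np.int64(180), np.int64(276)), (np.int64(180), np.int64(277)), (np.int64(181), np.int64(274)), (np.int64(181), np.int64(275)), (np.int64(181), np.int64(276)), (np.int64(181), np.int64(277)), (np.int64(182), np.int64(274)), (np.int64(182), np.int64(275)), (np.int
[... 2946 characters left out ...]
.int64(180), np.int64(312)), (np.int64(180), np.int64(313)), (np.int64(180), np.int64(314)), (np.int64(180), np.int64(315)), (np.int64(180), np.int64(316)), (np.int64(180), np.int64(317)), (np.int64(180), np.int64(318)), (np.int64(180), np.int64(319)), (np.int64(180), np.int64(320)), (np.int64(181), np.int64(301)), (np.int64(181), np.int64(302)), (np.int64(181), np.int64(303)), (np.int64(181), np.int64(304)), (np.int64(181), np.int64(305)), (np.int64(181), np.int64(306)), (np.int64(181), np.int64(307)), (np.int64(181), np.int64(308)), (np.int64(181), np.int64(309)), (np.int64(181), np.int64(310)), (np.int64(181), np.int64(311)), (np.int64(181), np.int64(312)), (np.int64(181), np.int64(313))]
```

View pics/z1.png

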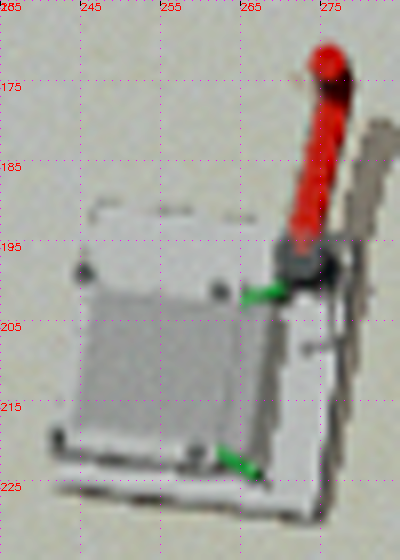

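View pics/z2.png

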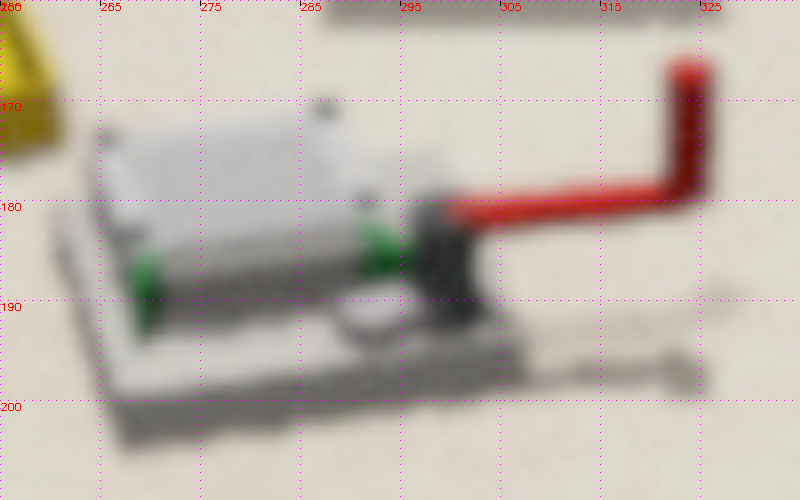

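```bash
python3 - <<'E'
from h import *
from scipy.optimize import least_squares
F=[('top',(48,53,20),(241.4,225),1),('top',(-68,53,20),(273.75,229),1),('top',(48,-73,20),(246.4,190.1),1),
('top',(0,0,0),(257,215.3),.4),('top',(38,0,20),(246.5,209.3),.4),('top',(-25,0,20),(266.1,214.4),.4),('top',(-49,-52,20),(274.9,199.7),.4),
('side',(-68,53,20),(266.2,199.5),1),('side',(-68,53,0),(266.7,204.2),1),('side',(-68,-73,20),(306.7,194),1),('side',(-68,-73,0),(307,197.7),1),('side',(48,53,20),(260,180.5),1),
('side',(0,0,0),(281.1,193.5),.4),('side',(38,0,20),(279.9,179.1),.4),('side',(-25,0,20),(283.2,186.7),.4),('side',(-49,-52,20),(298.4,190.1),.4)]
def W(q,p):
    c,s=np.cos(q[2]),np.sin(q[2]);p=np.array(p,float)/1000
    return np.array([q[0]+c*p[0]-s*p[1],q[1]+s*p[0]+c*p[1],p[2]])
def res(q,sel,raw=0): return np.concatenate([(proj(n,W(q,p))[0]-uv)*(1 if raw else w) for n,p,uv,w in F if n in sel])
for sel in (['top'],['side'],['top','side']):
    r=least_squares(lambda q:res(q,sel),[.5,.215,1.5],loss='soft_l1',x_scale=[.01,.01,.1]);q=r.x
    print(sel,q[:2].round(4),np.degrees(q[2]).round(2),'end',W(q,(38,0,20)).round(4),'piv',W(q,(-49,-52,20)).round(4))
    print(res(q,sel,1).reshape(-1,2).round(1).tolist())
P=[('top',(275.5,172.2)),('side',(323.4,166.3))]
for n,uv in P: print('post',back(n,uv,.097).round(4))
# blue & yellow blade outline
for n in ['top','side']:
    for r in spotter.outline_of(n,'blue_blade')[:1]:
        v,u=np.nonzero(r['region']);print(n,r['rect'],r['p'])
    im=cv2.imread(f'pics/{n}0.png').astype(int);m=(im[...,0]>im[...,2]+40)&(im[...,0]>im[...,1]+20)
    k,l,s,c=cv2.connectedComponentsWithStats(m.astype(np.uint8))
    i=1+s[1:,4].argmax();pts=np.argwhere(l==i)[:,::-1].astype(np.float32);print(s[i],c[i],cv2.minAreaRect(pts), len(pts))
a=cv2.imread('pics/top0.png')[215:250,335:400];b=cv2.imread('pics/side0.png')[240:300,280:325]
def g(im,s,u0,v0):
    o=cv2.resize(im,None,fx=s,fy=s,interpolation=cv2.INTER_CUBIC);o=np.clip(o*1.3,0,255).astype(np.uint8)
    for k in range(0,im.shape[1],10):cv2.putText(o,str(u0+k),(k*s,10),0,.35,(0,0,255));o[::8,k*s]=(255,0,255)
    for k in range(0,im.shape[0],10):cv2.putText(o,str(v0+k),(0,k*s+10),0,.35,(0,0,255));o[k*s,::8]=(255,0,255)
    return o
A=g(a,7,335,215);B=g(b,7,280,240);o=np.zeros((420,455+315,3),np.uint8);o[:A.shape[0],:455]=A;o[:,455:]=B;cv2.imwrite('pics/z3.png',o)
E
```

```text
['top'] [0.4999 0.2148] 86.17 end [0.5024 0.2527 0.02  ] piv [0.5485 0.1624 0.02  ]
[[-0.5, 0.3], [0.6, 0.4], [0.3, -0.2], [0.9, -2.4], [-0.3, 1.3], [-1.9, -1.7], [-1.7, -0.7]]
['side'] [0.4997 0.2174] 85.47 end [0.5027 0.2553 0.02  ] piv [0.5476 0.1644 0.02  ]
[[-0.1, -0.3], [-0.2, 0.6], [0.7, -0.7], [0.5, 1.1], [-0.0, -1.0], [-1.5, -3.1], [-2.9, -0.3], [-2.3, 2.5], [0.8, 0.9]]
['top', 'side'] [0.4994 0.2157] 85.69 end [0.5023 0.2536 0.02  ] piv [0.5476 0.1629 0.02  ]
[[-0.8, 0.3], [0.1, 0.6], [0.3, -0.2], [0.6, -2.2], [-0.5, 1.3], [-2.2, -1.5], [-1.8, -0.5], [0.0, 0.1], [-0.1, 0.9], [0.9, -0.4], [0.6, 1.4], [-0.0, -0.7], [-1.4, -2.8], [-2.9, 0.0], [-2.2, 2.8], [0.9, 1.1]]
post [0.6233 0.1525 0.097 ]
post [0.6218 0.1556 0.097 ]
top [337.1, 217.8, 52.9, 21.7] 0.97
[  92  127   56   39 1767] [119.59988681 146.17430673] ((119.6427001953125, 146.96334838867188), (33.48155212402344, 58.42597198486328), 80.78897094726562) 1767
side [288.2, 246.3, 32.4, 48.9] 0.66
[ 271   94   46   31 1059] [293.57223796 110.10481586] ((293.6508483886719, 108.87410736083984), (29.775409698486328, 44.732032775878906), 88.02507019042969) 1059
```

View pics/z3.png

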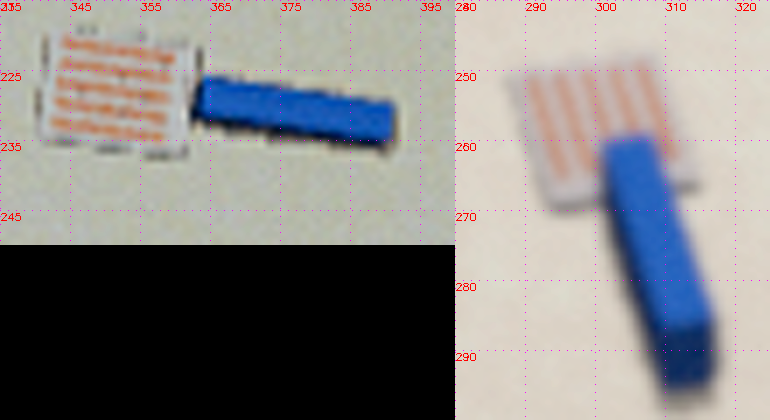

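```bash
python3 - <<'E'
from h import *
from scipy.optimize import least_squares
F=[('top',(10,-10,34),(364.5,225.5),1),('top',(-85,-10,34),(390.8,229.2),1),
('top',(85,-28,6),(341.4,219.9),1),('top',(85,28,6),(340.2,234.1),1),('top',(10,-28,6),(362.8,221.6),1),('top',(10,28,6),(360.6,236.6),1),
('side',(85,28,6),(287.4,250.2),1),('side',(85,-28,6),(308.5,248.1),1),('side',(10,28,6),(293.8,269.2),1),('side',(10,-28,6),(314.1,266.4),1),
('side',(10,10,34),(301.2,259.8),1),('side',(10,-10,34),(308.1,258.8),1),('side',(-85,10,34),(309.5,286.6),1),('side',(-85,-10,34),(316.4,285.2),1)]
def W(q,p):
    c,s=np.cos(q[2]),np.sin(q[2]);p=np.array(p,float)/1000
    return np.array([q[0]+c*p[0]-s*p[1],q[1]+s*p[0]+c*p[1],p[2]])
def res(q,sel): return np.concatenate([(proj(n,W(q,p))[0]-uv)*w for n,p,uv,w in F if n in sel])
for sel in (['top'],['side'],['top','side']):
    r=least_squares(lambda q:res(q,sel),[.46,-.15,1.5],loss='soft_l1',x_scale=[.01,.01,.1]);q=r.x
    print(sel,q[:2].round(4),np.degrees(q[2]).round(2),'grip',W(q,(-45,0,26)).round(4))
    print(res(q,sel).reshape(-1,2).round(1).tolist())
E
```

```text
['top'] [ 0.4596 -0.1612] 85.42 grip [ 0.456  -0.2061  0.026 ]
[[-1.1, -0.1], [0.3, -0.2], [0.2, -1.2], [-0.5, 0.5], [0.2, -0.1], [0.6, 0.8]]
['side'] [ 0.4594 -0.161 ] 84.26 grip [ 0.4549 -0.2058  0.026 ]
[[0.1, 0.0], [0.1, -1.1], [-0.6, 0.3], [1.3, -0.5], [-1.1, 0.0], [0.1, -0.3], [-0.6, 0.5], [1.1, 0.4]]
['top', 'side'] [ 0.4595 -0.1611] 84.6 grip [ 0.4553 -0.2059  0.026 ]
[[-1.1, -0.1], [0.3, 0.2], [0.3, -1.5], [-0.7, 0.2], [0.3, -0.1], [0.5, 0.8], [-0.1, 0.1], [-0.0, -1.2], [-0.6, 0.4], [1.3, -0.5], [-1.1, 0.0], [0.1, -0.3], [-0.4, 0.5], [1.3, 0.4]]
```

```bash
cat > d.py <<'E'
import sys
from h import *
x,y,z,yaw=map(float,sys.argv[1:5]);o=get_obs();p=o['tool_pos'];w=o['orientation'][2]
a=np.radians(yaw);d=(np.array([x,y,z])-p)*1000;c,s=np.cos(a),np.sin(a)
print('t',o['clock'],'pos',p.round(4),'rpy',o['orientation'].round(2),'F',o['force'].round(1),'open',round(o['opening'],4),'gf',o['gripper_force'])
print('turn z(rad)',round(-np.radians((yaw-w+180)%360-180),3),'shift after turn',np.round([c*d[0]+s*d[1],s*d[0]-c*d[1],-d[2]],1),'q6',o['joint_pos'][5].round(1))
E
python3 -m crank '[0,0,-0.155,0,0,0,1, 0,0,0,42,37,0,1, 0,0,0,42,37,0,1, 0,0,0,42,37,0,1, 0,0,0,42,37,0,1]'
python3 -m crank '[0,0,0,42,37,0,1, 0,0,0,42,37,0,1, 0,0,0,42,37,0,1, 0,0,0,42,37,0,1, 0,0,0,42,37,0,1]'
python3 -m crank '[0,0,0,40,35,0,0.7, 0,0,0,36,33,0,0.6, 0,0,0,0,0,0,0.6]'; python3 d.py .6225 .154 .062 -7
```

```text
clock: 2.22
tool_pos: [0.3342, 0.4806, 0.2268]
orientation: [-180.0, -0.0, -7.0]
force: [0.8, 2.2, 0.1]
opening: 0.0874
gripper_force: 0.0
clock: 2.85
tool_pos: [0.5203, 0.2714, 0.2269]
orientation: [-180.0, -0.0, -7.0]
force: [-0.1, 0.8, -0.7]
opening: 0.0872
gripper_force: 0.0
clock: 3.22
tool_pos: [0.5879, 0.1934, 0.2261]
orientation: [180.0, 0.0, -7.2]
force: [0.0, 0.9, 0.2]
opening: 0.0631
gripper_force: 0.0
t 3.225 pos [0.5879 0.1934 0.2261] rpy [ 1.7996e+02  2.0000e-02 -7.2100e+00] F [0.  0.9 0.2] open 0.0631 gf 0.0
turn z(rad) -0.004 shift after turn [ 39.1  34.9 164.1] q6 46.5
```

```bash

python3 -m crank '[0,0,0,39,35,0,0.6, 0,0,0,0,0,60,0.6, 0,0,0,0,0,50,0.6, 0,0,0,0,0,30,0.6, 0,0,0,0,0,24,0.6]' >/dev/null
python3 -m crank '[0,0,0,0,0,0,0.6]';python3 d.py .6225 .154 .062 -7;python3 - <<'E'
from h import *
o=[]
a=eyes.snapshot('top')[150:220,245:305];b=eyes.snapshot('side')[140:210,290:350]
cv2.imwrite('pics/l1.png',np.hstack([cv2.resize(i,(400,467),interpolation=cv2.INTER_CUBIC) for i in (a,b)]))
E
```

```text
clock: 3.98
tool_pos: [0.6193, 0.1566, 0.0607]
orientation: [179.9, 0.2, -7.0]
force: [0.7, 0.4, 0.3]
opening: 0.0524
gripper_force: 0.0
t 3.975 pos [0.6193 0.1566 0.0607] rpy [179.88   0.19  -6.95] F [0.7 0.4 0.3] open 0.0524 gf 0.0
turn z(rad) 0.001 shift after turn [ 3.5  2.2 -1.3] q6 51.4
```

View pics/l1.png

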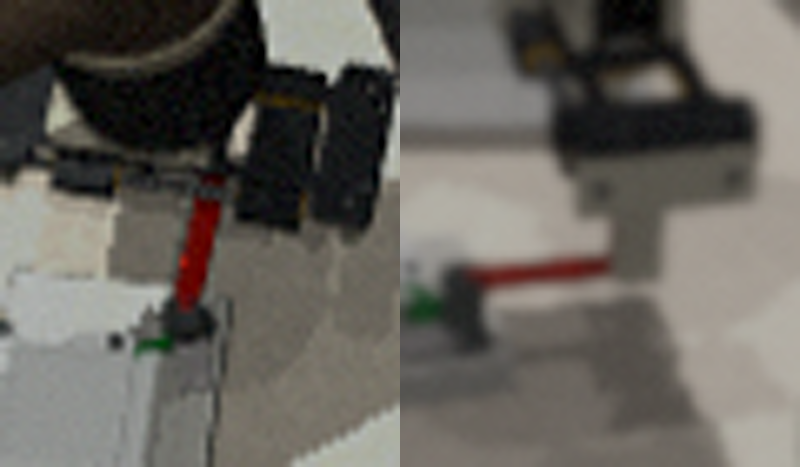

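```bash

python3 -m crank '[0,0,0,3,2,-1,0.6, 0,0,0,0,0,0,0.1, 0,0,0,0,0,0,0.1, 0,0,0,0,0,0,0.1, 0,0,0,0,0,0,0.1]' 
python3 -m crank '[0,0,0,0,0,0,0, 0,0,0,0,0,0,0]';python3 d.py .6225 .154 .062 -7
```

```text
clock: 4.7
tool_pos: [0.6235, 0.1542, 0.0636]
orientation: [180.0, 0.0, -7.0]
force: [0.1, 1.0, -0.6]
opening: 0.0184
gripper_force: 0.0
clock: 4.95
tool_pos: [0.6236, 0.1542, 0.0636]
orientation: [180.0, 0.0, -7.0]
force: [0.3, -0.6, 0.9]
opening: 0.0153
gripper_force: 30.0
t 4.95 pos [0.6236 0.1542 0.0636] rpy [179.99   0.    -6.98] F [ 0.3 -0.6  0.9] open 0.0153 gf 30.000127851963043
turn z(rad) 0.0 shift after turn [-1.1  0.3  1.6] q6 51.8
```

```bash

python3 -m crank '[0,0,-0.157,-0.9,-11.7,0,0, 0,0,0,0,0,0,0]' ; python3 - <<'E'
from h import *
p=get_obs()['tool_pos'][:2]-[.548,.1632];print(np.hypot(*p),np.degrees(np.arctan2(p[1],p[0])))
E
```

```text
clock: 5.2
tool_pos: [0.6242, 0.1664, 0.0636]
orientation: [-180.0, -0.0, 2.0]
force: [0.3, 0.5, 0.6]
opening: 0.0155
gripper_force: 30.0
0.07629220871143935 2.4385633570161382
```

```bash

python3 -m crank '[0,0,-0.157,-0.9,-11.7,0,0, 0,0,-0.157,-0.9,-11.7,0,0, 0,0,-0.157,-0.9,-11.7,0,0, 0,0,-0.157,-0.9,-11.7,0,0]'
python3 -m crank '[0,0,-0.157,-0.9,-11.7,0,0, 0,0,-0.157,-0.9,-11.7,0,0, 0,0,-0.157,-0.9,-11.7,0,0, 0,0,-0.157,-0.9,-11.7,0,0, 0,0,0,0,0,0,0]' ; python3 - <<'E'
from h import *
p=get_obs()['tool_pos'][:2]-[.548,.1632];print(np.hypot(*p),np.degrees(np.arctan2(p[1],p[0])), get_obs()['joint_pos'].round(0))
E
```

```text
clock: 5.7
tool_pos: [0.6089, 0.2098, 0.0636]
orientation: [180.0, -0.1, 38.1]
force: [1.6, 0.1, -0.7]
opening: 0.0155
gripper_force: 30.0
clock: 6.32
tool_pos: [0.5702, 0.2363, 0.0637]
orientation: [180.0, -0.1, 73.8]
force: [2.0, 4.3, -3.2]
opening: 0.0154
gripper_force: 30.0
0.07642187245361272 73.09357633932363 [ 41.  24. -18.  -0. -48. 123.]
```

```bash

python3 -m crank '[0,0,-0.157,-0.9,-11.7,0,0, 0,0,0,0,0,0,0, 0,0,0,0,0,0,0.4, 0,0,0,0,0,0,0.5, 0,0,0,0,0,0,0.5]'
python3 -m crank '[0,0,0,0,0,-20,0.5, 0,0,0,0,0,-50,0.5, 0,0,0,0,0,-60,0.6, 0,0,0,0,0,-40,0.6, 0,0,0,0,0,0,0.6]'; python3 d.py .455 -.206 .2 -95.4
```

```text
clock: 6.95
tool_pos: [0.5586, 0.2372, 0.0635]
orientation: [-180.0, 0.0, 82.9]
force: [-1.3, 0.6, -0.5]
opening: 0.0398
gripper_force: 0.0
clock: 7.58
tool_pos: [0.5602, 0.2384, 0.2378]
orientation: [179.7, -0.3, 82.9]
force: [-0.2, 0.5, -0.2]
opening: 0.0523
gripper_force: 0.0
t 7.575 pos [0.5602 0.2384 0.2378] rpy [179.7   -0.26  82.92] F [-0.2  0.5 -0.2] open 0.0523 gf 0.0
turn z(rad) 3.112 shift after turn [452.3  62.9  37.8] q6 131.5
```

```bash

T='0,0,0.183,0,0,0,0.6'
python3 -m crank '[0,0,0,-57,-6,0,0.6, 0,0,0,-57,-6,0,0.6, 0,0,0,-57,-6,0,0.6, 0,0,0,-57,-6,0,0.6, 0,0,0,-57,-6,0,0.6]' >/dev/null
python3 -m crank '[0,0,0,-57,-6,0,0.6, 0,0,0,-57,-6,0,0.6, 0,0,0,-55,-6,0,0.6, 0,0,0.183,0,0,0,0.6, 0,0,0.183,0,0,0,0.6]'
python3 -m crank '[0,0,0.183,0,0,0,0.6, 0,0,0.183,0,0,0,0.6, 0,0,0.183,0,0,0,0.6, 0,0,0.183,0,0,0,0.6, 0,0,0.183,0,0,0,0.6]' >/dev/null
python3 -m crank '[0,0,0.183,0,0,0,0.6, 0,0,0.183,0,0,0,0.6, 0,0,0.183,0,0,0,0.6, 0,0,0.183,0,0,0,0.6, 0,0,0.183,0,0,0,0.6]' >/dev/null
python3 -m crank '[0,0,0.183,0,0,0,0.6, 0,0,0.183,0,0,0,0.6, 0,0,0.183,0,0,0,0.6, 0,0,0.183,0,0,0,0.6, 0,0,0.183,0,0,0,0.6]' 
python3 d.py .455 -.206 .009 -95.4
```

```text
clock: 8.82
tool_pos: [0.4545, -0.204, 0.2326]
orientation: [179.9, 0.4, 61.2]
force: [0.1, 0.3, 1.0]
opening: 0.0525
gripper_force: 0.0
clock: 10.7
tool_pos: [0.4549, -0.203, 0.2326]
orientation: [179.9, -0.4, -96.0]
force: [0.3, 0.1, -0.1]
opening: 0.0525
gripper_force: 0.0
t 10.7 pos [ 0.4549 -0.203   0.2326] rpy [179.94  -0.36 -95.99] F [ 0.3  0.1 -0.1] open 0.0525 gf 0.0
turn z(rad) -0.01 shift after turn [  2.9  -0.4 223.6] q6 -5.0
```

```bash

python3 -m crank '[0,0,-0.01,3,0,60,0.6, 0,0,0,0,0,60,0.6, 0,0,0,0,0,50,0.6, 0,0,0,0,0,35,0.6, 0,0,0,0,0,14,0.6]' >/dev/null
python3 -m crank '[0,0,0,0,0,0,0.6, 0,0,0,0,0,0,0.6]';  python3 d.py .455 -.206 .009 -95.4
```

```text
clock: 11.58
tool_pos: [0.4562, -0.2075, 0.0158]
orientation: [-179.9, -0.4, -95.0]
force: [-0.6, -0.1, 0.4]
opening: 0.0527
gripper_force: 0.0
t 11.575 pos [ 0.4562 -0.2075  0.0158] rpy [-179.86   -0.38  -95.  ] F [-0.6 -0.1  0.4] open 0.0527 gf 0.0
turn z(rad) 0.007 shift after turn [-1.4  1.3  6.8] q6 -3.9
```

```bash

python3 - <<'E'
from h import *
a=eyes.snapshot('top');b=eyes.snapshot('side')
cv2.imwrite('pics/l2.png',np.hstack([cv2.resize(i,(400,467),interpolation=cv2.INTER_CUBIC) for i in (a[170:240,235:295],b[240:310,280:340])]))
E
```

```text
(no output)
```

View pics/l2.png

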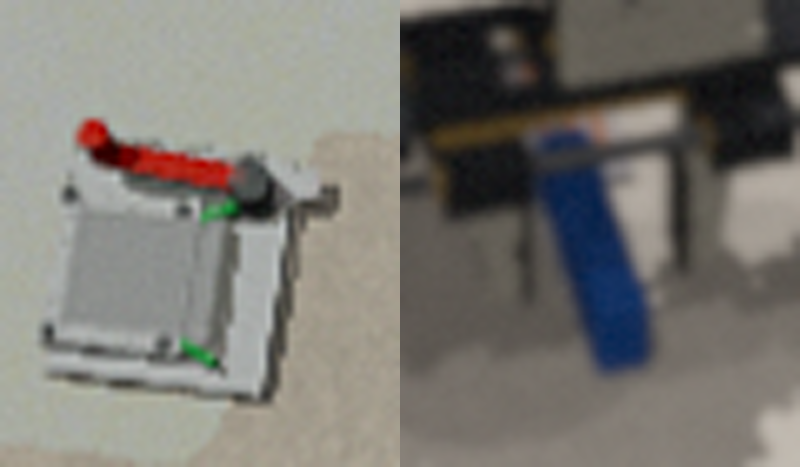

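```bash

python3 -m crank '[0,0,0.007,-1,0,6,0.5, 0,0,0,0,0,0,0.1, 0,0,0,0,0,0,0, 0,0,0,0,0,0,0, 0,0,0,0,0,0,0]'
python3 -m crank '[0,0,0,0,0,0,0, 0,0,0,0,0,0,0]';  python3 d.py .455 -.206 .009 -95.4
```

```text
clock: 12.3
tool_pos: [0.4555, -0.2064, 0.0086]
orientation: [-180.0, -0.4, -95.4]
force: [0.1, -0.3, 0.7]
opening: 0.0197
gripper_force: 30.0
clock: 12.55
tool_pos: [0.4554, -0.2064, 0.0086]
orientation: [-180.0, -0.4, -95.4]
force: [0.0, 0.0, 0.5]
opening: 0.0195
gripper_force: 30.0
t 12.55 pos [ 0.4554 -0.2064  0.0086] rpy [-179.96   -0.37  -95.4 ] F [0.  0.  0.5] open 0.0195 gf 29.98690277338028
turn z(rad) 0.0 shift after turn [-0.4  0.5 -0.4] q6 -4.4
```

```bash

python3 -m crank '[0,0,0,0,0,-20,0, 0,0,-0.023,0,0,-25,0, 0,0,0,-40,-2,0,0, 0,0,0,-45,-3,0,0, 0,0,0,-45,-3,0,0]'
python3 -m crank '[0,0,0,-45,-3,0,0, 0,0,0,-40,-2,0,0, 0,0,0,-20,-1,0,0, 0,0,0,0,0,0,0, 0,0,0,0,0,0,0]';  python3 d.py .4864 .0312 .031 -94.1
python3 - <<'E'
from h import *
a=eyes.snapshot('top');b=eyes.snapshot('side')
cv2.imwrite('pics/l3.png',np.hstack([cv2.resize(i,(400,467),interpolation=cv2.INTER_CUBIC) for i in (a[180:250,245:305],b[165:235,260:320])]))
E
```

```text
clock: 13.18
tool_pos: [0.472, -0.076, 0.0525]
orientation: [180.0, -0.4, -94.1]
force: [0.4, -0.1, -2.6]
opening: 0.0197
gripper_force: 30.0
clock: 13.8
tool_pos: [0.4853, 0.0267, 0.0516]
orientation: [180.0, -0.4, -94.1]
force: [-0.3, -1.1, -3.0]
opening: 0.0202
gripper_force: 30.0
t 13.8 pos [0.4853 0.0267 0.0516] rpy [179.95  -0.4  -94.09] F [-0.3 -1.1 -3. ] open 0.0202 gf 29.98625546693802
turn z(rad) 0.0 shift after turn [-4.5 -0.8 20.6] q6 -31.1
```

View pics/l3.png

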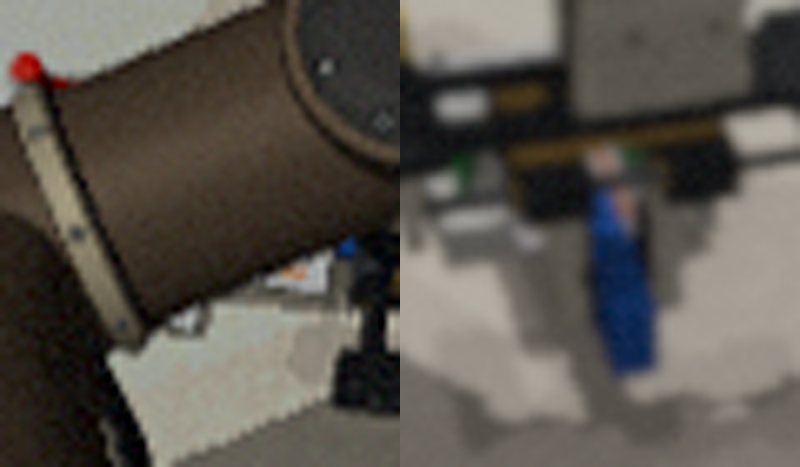

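```bash

python3 -m crank '[0,0,0,-4,-1,10,0, 0,0,0,0,0,10,0, 0,0,0,0,0,0,0]'
python3 -m crank '[0,0,0,-10,0,0,0, 0,0,0,-8,0,0,0, 0,0,0,-7,0,0,0, 0,0,0,0,0,0,0]'; python3 d.py .4930 .1239 .0306 -94.1
```

```text
clock: 14.28
tool_pos: [0.4863, 0.0305, 0.0307]
orientation: [179.9, -0.4, -94.1]
force: [-0.9, -0.2, -2.6]
opening: 0.02
gripper_force: 30.0
clock: 14.78
tool_pos: [0.4893, 0.0568, 0.032]
orientation: [-180.0, -0.4, -94.0]
force: [0.2, -0.1, -2.5]
opening: 0.0199
gripper_force: 30.0
t 14.775 pos [0.4893 0.0568 0.032 ] rpy [-179.95   -0.36  -94.02] F [ 0.2 -0.1 -2.5] open 0.0199 gf 29.986511170864105
turn z(rad) 0.001 shift after turn [-67.2   1.1   1.4] q6 -34.2
```

```bash

python3 -m crank '[0,0,0,-5,1,1,0, 0,0,0,-6,0,0,0, 0,0,0,-6,0,0,0, 0,0,0,0,0,0,0]'; python3 d.py .4930 .1239 .0306 -94.1
```

```text
clock: 15.28
tool_pos: [0.4894, 0.0735, 0.0308]
orientation: [-180.0, -0.4, -94.1]
force: [0.2, 0.4, -2.4]
opening: 0.02
gripper_force: 30.0
t 15.275 pos [0.4894 0.0735 0.0308] rpy [-179.97   -0.37  -94.05] F [ 0.2  0.4 -2.4] open 0.02 gf 29.986521005630493
turn z(rad) 0.001 shift after turn [-50.6   0.    0.2] q6 -36.1
```

```bash

python3 -m crank '[0,0,0,-7,0,0,0, 0,0,0,-7,0,0,0, 0,0,0,-7,0,0,0, 0,0,0,0,0,0,0]'; python3 -m crank '[0,0,0,-7,0,0,0, 0,0,0,-7,0,0,0, 0,0,0,-6,0,0,0, 0,0,0,0,0,0,0]';python3 d.py .4930 .1239 .0306 -94.1
```

```text
clock: 15.78
tool_pos: [0.4909, 0.0946, 0.0306]
orientation: [-180.0, -0.4, -94.0]
force: [0.9, 0.7, -1.9]
opening: 0.0195
gripper_force: 30.0
clock: 16.27
tool_pos: [0.4923, 0.1144, 0.0305]
orientation: [-180.0, -0.4, -94.0]
force: [-0.1, -0.4, -3.1]
opening: 0.0201
gripper_force: 30.0
t 16.275 pos [0.4923 0.1144 0.0305] rpy [-179.97   -0.37  -94.05] F [-0.1 -0.4 -3.1] open 0.0201 gf 29.986451268196106
turn z(rad) 0.001 shift after turn [-9.5 -0.  -0.1] q6 -40.1
```

```bash

python3 -m crank '[0,0,0,-4,0,0,0, 0,0,0,-3,0,0,0, 0,0,0,0,0,0,0]'; python3 -m crank '[0,0,0,-2,0,0,0, 0,0,0,0,0,0,0]';python3 -m crank '[0,0,0,-1.5,0,0,0, 0,0,0,0,0,0,0]';python3 d.py .4930 .1239 .0306 -94.1
```

```text
clock: 16.65
tool_pos: [0.4925, 0.1207, 0.0303]
orientation: [180.0, -0.4, -94.1]
force: [0.5, -0.9, -2.5]
opening: 0.02
gripper_force: 30.0
clock: 16.9
tool_pos: [0.4922, 0.1211, 0.0303]
orientation: [179.9, -0.5, -94.1]
force: [1.3, -10.9, -0.5]
opening: 0.0196
gripper_force: 30.0
clock: 17.15
tool_pos: [0.492, 0.1213, 0.0303]
orientation: [179.9, -0.6, -94.1]
force: [4.2, -16.3, 2.5]
opening: 0.0197
gripper_force: 30.0
t 17.15 pos [0.492  0.1213 0.0303] rpy [179.89  -0.61 -94.14] F [  4.2 -16.3   2.5] open 0.0197 gf 30.02116084098816
turn z(rad) -0.001 shift after turn [-2.7 -0.8 -0.3] q6 -41.0
```

```bash

python3 -m crank '[0,0,0,2,0,1,0, 0,0,0,0,0,0.5,0, 0,0,0,0,0,0,0]'; python3 -m crank '[0,0,0,0,0,0,0.15, 0,0,0,0,0,0,0.4, 0,0,0,0,0,0,0.5, 0,0,0,0,0,0,0.5]';
python3 -m crank '[0,0,0,0,0,-15,0.5, 0,0,0,0,0,-40,0.5, 0,0,0,0,0,-60,0.5, 0,0,0,0,0,-50,0.5, 0,0,0,0,0,0,0.5]'; python3 d.py .5568 .2375 .2 -97
```

```text
clock: 17.52
tool_pos: [0.4923, 0.121, 0.029]
orientation: [180.0, -0.5, -94.1]
force: [0.7, -8.5, 0.6]
opening: 0.0197
gripper_force: 30.0
clock: 18.02
tool_pos: [0.4931, 0.1228, 0.0291]
orientation: [-179.9, -0.3, -94.1]
force: [0.6, -0.7, -0.3]
opening: 0.0418
gripper_force: 0.0
clock: 18.65
tool_pos: [0.4951, 0.1247, 0.1996]
orientation: [-179.5, -0.1, -94.0]
force: [0.4, 0.5, -0.3]
opening: 0.044
gripper_force: 0.0
t 18.65 pos [0.4951 0.1247 0.1996] rpy [-1.7952e+02 -7.0000e-02 -9.4040e+01] F [ 0.4  0.5 -0.3] open 0.044 gf 0.0
turn z(rad) 0.052 shift after turn [-119.4  -47.5   -0.4] q6 -40.7
```

```bash

python3 -m crank '[0,0,0.052,0,0,0,0.6, 0,0,0,-45,-18,0,0.6, 0,0,0,-45,-18,0,0.6, 0,0,0,-29,-11,0,0.6, 0,0,0,0,0,0,0.6]'; python3 d.py .5568 .2375 .063 -97
python3 - <<'E'
from h import *
a=eyes.snapshot('top');b=eyes.snapshot('side')
cv2.imwrite('pics/l4.png',np.hstack([cv2.resize(i,(400,467),interpolation=cv2.INTER_CUBIC) for i in (a[180:250,245:305],b[160:230,255:315])]))
for t,z in (('blue_blade_tip',.02),('blue_blade',.02),('blue_blade_grip',.046)):
  for n in ('side','top'):
    for r in spotter.place_of(n,t)[:1]: print(n,t,r['p'],back(n,r['location'],z).round(4))
u=np.array([np.cos(np.radians(85.9)),np.sin(np.radians(85.9))])
for X in (-37,-132): print(X,proj('side',[*(np.array([.4996,.2142])+u*X/1000),.054]),proj('top',[*(np.array([.4996,.2142])+u*X/1000),.054]))
E
```

```text
clock: 19.27
tool_pos: [0.5544, 0.2372, 0.1924]
orientation: [180.0, -0.4, -97.0]
force: [-0.1, -0.5, -0.3]
opening: 0.0526
gripper_force: 0.0
t 19.275 pos [0.5544 0.2372 0.1924] rpy [179.99  -0.42 -96.99] F [-0.1 -0.5 -0.3] open 0.0526 gf 0.0
turn z(rad) 0.0 shift after turn [ -0.6  -2.4 129.4] q6 -49.0
top blue_blade_tip 0.59 [0.5028 0.186  0.02  ]
side blue_blade 0.6 [0.4988 0.1725 0.02  ]
top blue_blade 0.64 [0.5003 0.1869 0.02  ]
side blue_blade_grip 0.51 [0.4937 0.1223 0.046 ]
top blue_blade_grip 0.76 [0.4966 0.1204 0.046 ]
-37 [[281.52341343 182.24137424]] [[266.56772646 211.45691009]]
-132 [[288.31854476 199.35564574]] [[294.50115218 214.95416496]]
```

View pics/l4.png

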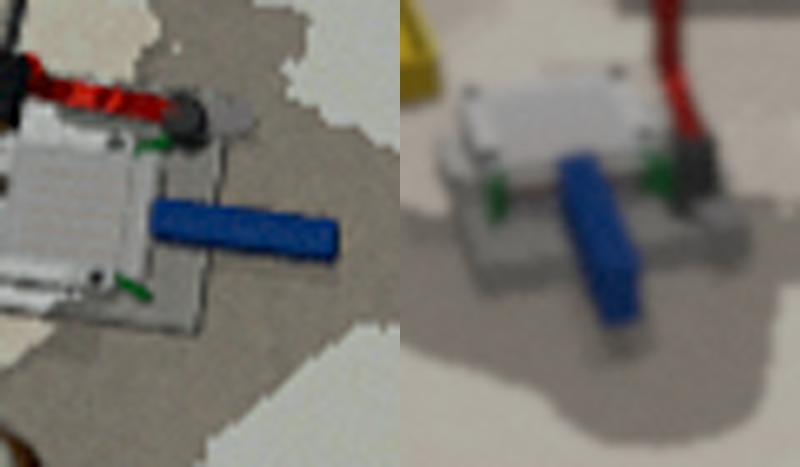

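```bash

python3 -m crank '[0,0,0,0,-3,45,0.6, 0,0,0,0,0,45,0.6, 0,0,0,0,0,25,0.6, 0,0,0,0,0,13,0.6, 0,0,0,0,0,0,0.6]'; python3 d.py .5580 .2375 .063 -97
```

```text
clock: 20.3
tool_pos: [0.557, 0.2343, 0.0649]
orientation: [-180.0, -0.4, -97.1]
force: [-0.1, 0.2, 0.4]
opening: 0.0526
gripper_force: 0.0
t 20.3 pos [0.557  0.2343 0.0649] rpy [-179.99   -0.41  -97.07] F [-0.1  0.2  0.4] open 0.0526 gf 0.0
turn z(rad) -0.001 shift after turn [-3.3 -0.6  1.9] q6 -48.8
```

```bash

python3 -m crank '[0,0,0,-3,-1,1,0.6, 0,0,0,0,0,0,0, 0,0,0,0,0,0,0, 0,0,0,0,0,0,0, 0,0,0,0,0,0,0]'; python3 -m crank '[0,0,0,0,0,0,0, 0,0,0,0,0,0,0]';python3 d.py .5580 .2375 .063 -97
```

```text
clock: 20.92
tool_pos: [0.5584, 0.2374, 0.0643]
orientation: [-180.0, -0.4, -97.1]
force: [-0.0, 0.2, -0.3]
opening: 0.0183
gripper_force: 0.0
clock: 21.18
tool_pos: [0.5585, 0.2374, 0.0642]
orientation: [-180.0, -0.4, -97.1]
force: [-0.4, -0.3, 0.3]
opening: 0.0154
gripper_force: 30.0
t 21.175 pos [0.5585 0.2374 0.0642] rpy [-179.96   -0.37  -97.06] F [-0.4 -0.3  0.3] open 0.0154 gf 30.000129640102386
turn z(rad) -0.001 shift after turn [-0.   0.5  1.2] q6 -48.9
```

```bash

python3 -m crank '[0,0,0.157,0.9,-11.8,0,0, 0,0,0.157,0.9,-11.8,0,0, 0,0,0.157,0.9,-11.8,0,0, 0,0,0.157,0.9,-11.8,0,0, 0,0,0.157,0.9,-11.8,0,0]'
python3 -m crank '[0,0,0.157,0.9,-11.8,0,0, 0,0,0.157,0.9,-11.8,0,0, 0,0,0.157,0.9,-11.8,0,0, 0,0,0.157,0.9,-11.8,0,0, 0,0,0,0,0,0,0]'
python3 -m crank '[0,0,0.157,0.9,-11.8,0,0, 0,0,0.157,0.9,-11.8,0,0, 0,0,0,0,0,0,0]'
python3 - <<'E'
from h import *
p=get_obs()['tool_pos'][:2]-[.548,.1632];print(np.hypot(*p),np.degrees(np.arctan2(p[1],p[0])), get_obs()['joint_pos'].round(0))
E
```

```text
clock: 21.8
tool_pos: [0.6082, 0.2086, 0.0642]
orientation: [-179.7, -0.3, -142.4]
force: [-5.2, -0.9, 3.6]
opening: 0.015
gripper_force: 30.0
clock: 22.42
tool_pos: [0.623, 0.1645, 0.0642]
orientation: [-179.6, -0.2, -178.2]
force: [-6.8, 1.5, 2.6]
opening: 0.0154
gripper_force: 30.0
clock: 22.8
tool_pos: [0.6195, 0.1415, 0.0642]
orientation: [-179.6, -0.1, 163.8]
force: [-6.5, 4.4, 3.1]
opening: 0.0152
gripper_force: 30.0
0.07475354432783243 -16.84654479885904 [  31.   25.  -16.    0.  -50. -137.]
```

```bash

for i in 1; do python3 -m crank '[0,0,0.07,0.2,-5.2,0,0, 0,0,0,0,0,0,0]'; python3 -m crank '[0,0,0.035,0,-2.6,0,0, 0,0,0,0,0,0,0]'; python3 -m crank '[0,0,0.017,0,-1.3,0,0, 0,0,0,0,0,0,0]'; python3 -m crank '[0,0,0.017,0,-1.3,0,0, 0,0,0,0,0,0,0]'; done
python3 - <<'E'
from h import *
p=get_obs()['tool_pos'][:2]-[.548,.1632];print(np.hypot(*p),np.degrees(np.arctan2(p[1],p[0])), get_obs()['orientation'])
E
```

```text
clock: 23.05
tool_pos: [0.618, 0.1371, 0.0642]
orientation: [-179.6, -0.1, 159.9]
force: [-8.4, 4.8, 2.4]
opening: 0.0153
gripper_force: 30.0
clock: 23.3
tool_pos: [0.617, 0.1349, 0.0641]
orientation: [-179.6, -0.1, 157.9]
force: [-7.8, 4.9, 3.3]
opening: 0.0154
gripper_force: 30.0
clock: 23.55
tool_pos: [0.6167, 0.134, 0.0642]
orientation: [-179.6, -0.1, 156.9]
force: [-8.2, 6.2, 3.2]
opening: 0.0156
gripper_force: 30.0
clock: 23.8
tool_pos: [0.6167, 0.1339, 0.0642]
orientation: [-179.7, -0.0, 156.0]
force: [-7.9, 10.9, 0.7]
opening: 0.0154
gripper_force: 30.0
0.07464805088650701 -23.07539904074099 [-1.79715266e+02 -1.79991884e-02  1.56002207e+02]
```

```bash

python3 -m crank '[0,0,0,0,-1.5,0,0, 0,0,0,0,0,0,0]'; python3 -m crank '[0,0,0,0,1.5,0,0, 0,0,0,0,0,0,0.3, 0,0,0,0,0,0,0.5, 0,0,0,0,0,0,0.5]'
python3 -m crank '[0,0,0,0,0,-15,0.5, 0,0,0,0,0,-40,0.5, 0,0,0,0,0,-60,0.5, 0,0,0,0,0,-60,0.5, 0,0,0,0,0,-30,0.5]' >/dev/null
python3 -m crank '[0,0,0,-60,0,0,0.5, 0,0,0,-60,0,0,0.5, 0,0,0,-30,0,0,0.5, 0,0,0,0,0,0,0.5, 0,0,0,0,0,0,0.5]'
python3 - <<'E'
from h import *
a=eyes.snapshot('top');b=eyes.snapshot('side')
cv2.imwrite('pics/l5.png',np.hstack([cv2.resize(i,(400,467),interpolation=cv2.INTER_CUBIC) for i in (a[170:240,245:305],b[150:220,265:325])]))
E
```

```text
clock: 24.05
tool_pos: [0.6167, 0.1339, 0.0642]
orientation: [-179.8, 0.0, 156.0]
force: [-6.1, 15.9, -0.0]
opening: 0.0154
gripper_force: 30.0
clock: 24.55
tool_pos: [0.6185, 0.1318, 0.0648]
orientation: [-179.6, 0.2, 156.0]
force: [-0.3, 0.2, -0.6]
opening: 0.0393
gripper_force: 0.0
clock: 25.8
tool_pos: [0.7551, 0.0724, 0.2708]
orientation: [-179.7, 0.2, 156.0]
force: [1.4, -0.3, 0.4]
opening: 0.0441
gripper_force: 0.0
```

View pics/l5.png

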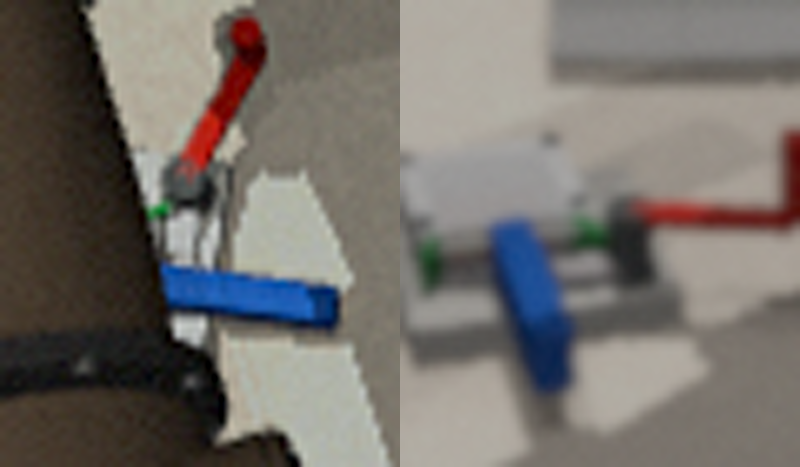

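```bash
python3 -c "
from h import *
p=back('top',(280.9,174.2),.097)[:2]-[.548,.1632];print(np.hypot(*p),np.degrees(np.arctan2(p[1],p[0])))
print(ctrl.close_job())"
```

```text
0.07520809996440216 -22.83192687589308
the job is handed in; nothing more can be done
None
```

The blue blade is home in the slot, the red lever is swung back to its closed stop and released, and the job is handed in; it returned no verdict, but the final pictures show the blade seated and the lever at about the closed angle.

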